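# Start the sample shaker and hold it running

### The job

Start the bench shaker, pressing only: switch it on by pressing the far end of the white rocker fully down, then push the yellow enable button fully in (it stays in), then press the green run button fully down and keep it down - the shaker runs only while it is held, so finish while still holding it. Leave the red stop button alone, press nothing out of this order, and do not lift or shift the jars, the crucible or the other loose things on the bench.

Things in the scene. Friction and masses are not known exactly. Their poses are not given: they have to be found in the camera images.
- shaker: white platform shaker fixed to the bench, 240 (its x) x 300 mm (its y). Origin on the bench under its centre; x points from the control panel (near the robot) to the sample platform. The grey panel is 70 mm above the bench, x -115 to -10 mm; rocker and buttons stand on it 70 mm apart in one row along y, in any order. The platform is 50 mm above the bench. Yaw up to 17 degrees either way.
- rocker_far_end (a point): white rocker switch on the panel, 52 mm long along the shaker's x, 28 mm wide, in a black frame; its far half (towards the platform) has a black bar across it and stands up when off. This point lies on top of the far half, 20 mm from the hinge, 91 mm above the bench when off, 83 mm when on.
- rocker (a joint): angle of the rocker: 0 off, 0.4 rad fully on (counts as on above 0.32). Press the far end straight down: about 8 mm, 2 to 3 N; it stays where it is left; when on, the far half lies level
- yellow_top (a point): a round yellow push button, 30 mm across, at rest its flat top stands 88 mm above the bench and 18 mm above the panel, in a 42 mm black bezel 4 mm high. This point is the centre of its top and moves with it; pressed straight down, full travel 6 mm. It needs about 3 N, has no spring and stays in where it is left. 
- yellow (a joint): travel of the yellow button: 0 out, 0.006 m fully in (counts as in above 0.0045)
- green_top (a point): a round green push button, 30 mm across, at rest its flat top stands 88 mm above the bench and 18 mm above the panel, in a 42 mm black bezel 4 mm high. This point is the centre of its top and moves with it; pressed straight down, full travel 6 mm. Spring return, about 5 N when fully down. 
- green (a joint): travel of the green button: 0 up, 0.006 m fully down (counts as down above 0.0045)
- red_top (a point): a round red push button, 30 mm across, at rest its flat top stands 88 mm above the bench and 18 mm above the panel, in a 42 mm black bezel 4 mm high. This point is the centre of its top and moves with it; pressed straight down, full travel 6 mm. Spring return, about 5 N when fully down. Not to be pressed. 
- red (a joint): travel of the red button: 0 up, 0.006 m fully down
- jar_red: loose sample jar with a red screw cap, 45 mm across, 63 mm high, standing on the platform (cap top 113 mm above the bench); origin under its centre
- jar_green: loose sample jar with a green screw cap, 45 mm across, 63 mm high, standing on the platform; origin under its centre
- crucible: loose white crucible, 44 mm across, 36 mm high, standing on the platform; origin under its centre
- tape_roll: loose roll of masking tape, 69 mm across, 19 mm high, lying on the bench left of the shaker; origin under its centre
- marker: loose white marker with a blue cap, 139 mm long, 16 mm high, lying on the bench at the left; origin under its centre
- beaker: loose small beaker, 46 x 52 mm, 56 mm high, on the bench to the left of the shaker; origin under its centre

How it is judged:
On the way, in this order (a step that is already met when the one before it is completed fails the run):
1. the rocker is switched on (value of joint rocker above 0.32 rad), for 0.1 s.
2. the yellow button is pushed in (value of joint rocker above 0.32 rad and value of joint yellow above 0.0045 m), for 0.1 s.
3. the green button is held down (all of step 2 and value of joint green above 0.0045 m), for 0.3 s.
At the end, for the whole second after the job is handed in: the rocker is on (above 0.32 rad), the yellow button is in and the green button is held down by the fingers with over 1 N (both travels above 4.5 mm), the red button is up (under 2 mm) (all of step 3 and value of joint red below 0.002 m and contact force between the fingers and green above 1 N); the arm keeps its last pose, push and grip.
It fails at once if the red stop button is pressed (over 3 mm) (value of joint red above 0.003 m).
It fails at once if the yellow button is pressed (over 3 mm) while the rocker is off (value of joint yellow above 0.003 m and value of joint rocker below 0.32 rad).
It fails at once if the green button is pressed (over 3 mm) while the rocker is off or the yellow button is out (value of joint green above 0.003 m and (value of joint rocker below 0.32 rad or value of joint yellow below 0.0045 m)).
It fails at once if a jar, the crucible, the tape roll, the marker or the beaker is lifted or shifted (over 15 mm) (distance of any of jar_red, jar_green, crucible, tape_roll, marker, beaker from where it was at the start of the episode above 0.015 m).
It also fails if it takes over 38 s, if anything falls off the work surface, if the arm or the gripper's body presses on something with over 40 N, if the wrist force passes 120 N, or if a joint passes its speed limit or range.

### The arm

A 6-joint arm with a two-finger parallel gripper is mounted at the origin on a cart in front of the work surface, level with it; the furniture and walls round the work are solid. World frame = base frame: x ahead of the robot, y to its left, z up, the work surface at z = 0. Lengths are in m, angles in rad, forces in N, time in s.
With the tool pointing down it reaches from about 0.25 to 0.725 m from the base axis. Payload 4 kg.
Tool frame: the origin (TCP) lies between the finger pads; the fingertips stand 11 mm ahead of it and the grasp point (between the pads) lies 8 mm behind it (tcp_to_tips is the z of the fingertips in the tool frame, in m); z points along the fingers, y is the direction in which the jaws open and shut (so a half turn about z gives the same grasp; the last joint's range is limited). The gripper opens to 85 mm and grips with 20 to 120 N. Pads are 22 mm wide; open, the fingers measure 114 mm over their backs; the gripper's body (76 mm by 85 mm) begins 54 mm behind the grasp point. The pads swing forward as they close: fully open they stand 13 mm farther back than shut.
Start: joints at [-1.202, 0.241, 0.005, 1.335, 0, 1.571], TCP at [0.18, -0.466, 0.242] pointing down, gripper open.
Joint ranges: [-2.72, 2.72], [-1.05, 1.87], [-1.09, 1.28], [-1.99, 2.15], [-1.42, 1.44], [-3.14, 3.14]. Speed limits (rad/s): [2.79, 2.79, 3.14, 3.14, 3.14, 3.14].

### API

Orientations are given as a unit quaternion [x, y, z, w].
In Python, from workcell import * gives the robot as it stands.
- The arm moves only by the tool move_arm, never from a script. Its argument "moves" is a list that holds one entry, the list of rows, each a list of 7 numbers: the shift along the world's x, y, z in units of 500 mm (1.0 is 500 mm), then the turn, a rotation vector about the world's x, y, z in units of 30 degrees (1.0 is 30 degrees), then the closure, from -1 (fully open) to 1 (shut), so that 0 is half open. A call has 1 to 8 rows; each row shifts and turns the pose as measured when the row begins; what a row does not reach is not made up. A row lasts 1/12 s, in which the tool goes at most 41.7 mm and 7.16 degrees, less where a joint would pass 70% of its speed; a pose out of reach is approached as far as the arm can. A call with a number of a shift or a turn outside -1 to 1 is refused whole. A call with a gripper value outside its range is refused whole. The fingers move at their own pace and stop on an object; the grip force is fixed at half the most. Time passes only in rows, so rows that do not move let the fingers close. It gives the time, the measured TCP pose, the force and the opening at its end, in the units of the state.
- get_obs(): the state, without advancing time (a new reading comes with each control period).
- camera(name): name is "scene" or "top" or "wrist"; returns a dict with "pixels" (480x640x3 uint8, red, green, blue), "range_z" (480x640 float32, m along the optical axis (not along the pixel's ray), 0 where there is no reading), "fx", "fy", "cx", "cy" (pixels), "extrinsics" (4x4, takes a point from camera to world coordinates). Camera axes: x right, y down, z forward; pixel columns grow to the right and rows downward; lengths in m; the calibration is good to about 2 mm. A picture is of the moment at which its call begins.
- job_done(): hands the job in, once; it reports no verdict.
The state is a dict: "clock": time; "joint_pos": joint angles; "joint_vel": joint speeds; "tau": joint torques, N m; "eef_pos": TCP position; "tool_rot": TCP orientation; "ft_force": force on the tool from outside, world axes, zero at the start; "ft_torque": the same for the moment, N m; "grip_width": finger opening in m.
Only numpy, scipy, OpenCV 4.12 (cv2) and the standard library are available. Lean on these libraries where they do the work, as an engineer would, in place of code of your own. Each camera call takes 0.05 s, during which the arm holds its last target.

## Working session

There is one attempt and no reset: what is moved stays moved. The work goes in short steps, Python scripts to look and compute and a tool call to move; the robot and the scene stay as the last step left them, time stands still between calls to the robot, and variables do not carry over. Pictures are saved under pics/ and viewed, and the job is handed in when it is done.

Besides the shell and the picture viewer there is one more tool, called after "Emit:" as a command line: name --argument value ..., lists and objects as JSON in quotes. move_arm: Moves the arm, as the interface text tells. Shifts and turns lie within -1 to 1; 1 stands for 500 mm of shift or 30 degrees of turn. Its arguments: {"type":"object","properties":{"moves":{"type":"array","items":{"type":"array","items":{"type":"array","items":{"type":"number"}}}}},"required":["moves"]}

```bash
mkdir -p pics; cat > h.py <<'E'
from workcell import *
import numpy as np, cv2
def shot(n,f):
    c=camera(n); cv2.imwrite(f'pics/{f}.png',c['pixels'][:,:,::-1]); np.savez(f'{f}.npz',**c); return c
def pt(c,u,v):
    d=c['range_z'][int(v),int(u)]
    p=np.array([(u-c['cx'])/c['fx']*d,(v-c['cy'])/c['fy']*d,d,1]); return (c['extrinsics']@p)[:3]
def ptz(c,u,v,z):
    E=c['extrinsics']; r=E[:3,:3]@np.array([(u-c['cx'])/c['fx'],(v-c['cy'])/c['fy'],1]); o=E[:3,3]
    return o+r*(z-o[2])/r[2]
E
python3 - <<'E'
from h import *
shot('scene','s0');shot('top','t0')
print(get_obs())
E
```

```text
{'clock': 0.1, 'joint_pos': array([-1.20198072e+00,  2.41365604e-01,  3.84828808e-03,  1.33518636e+00,
       -1.25452345e-05,  1.57080033e+00]), 'joint_vel': array([ 0.00075803, -0.00209096,  0.00296909,  0.00026078,  0.00111777,
       -0.00052411]), 'tau': array([-9.91877641e-06, -3.73138082e+01,  2.53009987e+01,  1.08327254e-02,
       -4.33794287e-05,  1.55232038e-05]), 'eef_pos': array([ 0.18005566, -0.46587071,  0.24148391]), 'tool_rot': array([ 9.83044930e-01,  1.83362362e-01, -1.81038189e-04, -9.36354913e-04]), 'ft_force': array([0.00936002, 0.08927237, 0.519523  ]), 'ft_torque': array([-0.02333318,  0.04296798, -0.00708812]), 'grip_width': 0.08537518952713437}
```

View pics/t0.png

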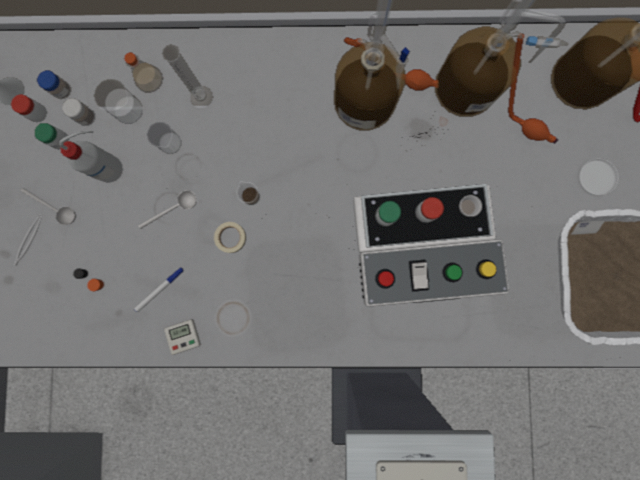

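View pics/s0.png

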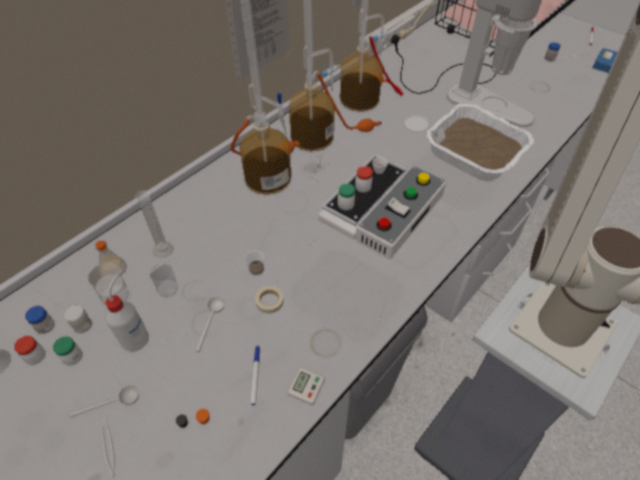

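The top picture shows the row: red (386,279), rocker (420,275), green (453,272) and yellow (487,269). I'll enlarge it to refine these.

```bash
python3 - <<'E'
from h import *
c=dict(np.load('t0.npz'))
im=cv2.imread('pics/t0.png')[230:310,350:520]
cv2.imwrite('pics/t0c.png',cv2.resize(im,None,fx=4.7,fy=4.7,interpolation=cv2.INTER_CUBIC))
hsv=cv2.cvtColor(cv2.imread('pics/t0.png'),cv2.COLOR_BGR2HSV)
for n,u,v in [('red',386,279),('green',453,272),('yel',487,269)]:
    w=np.zeros((480,640),bool); w[v-12:v+13,u-12:u+13]=1
    m=w&(hsv[...,1]>120); ys,xs=np.nonzero(m); uu,vv=xs.mean(),ys.mean()
    print(n,uu,vv,len(xs),pt(c,round(uu),round(vv)),ptz(c,uu,vv,.085))
print(pt(c,420,268),pt(c,420,283),pt(c,403,290), c['fx'])
for v in range(258,294,2): print(v,pt(c,420,v).round(4))
E
```

```text
red 385.4975845410628 278.4154589371981 207 [0.48885257 0.07994048 0.0908289 ] [0.48795563 0.07813686 0.085     ]
green 453.37810945273634 271.85074626865674 201 [ 0.50057791 -0.05875482  0.08878168] [ 0.50089804 -0.06062864  0.085     ]
yel 487.11555555555555 268.68444444444447 225 [ 0.50644008 -0.12793067  0.0884729 ] [ 0.50712177 -0.12945846  0.085     ]
[0.50895539 0.0077365  0.08743407] [0.47842731 0.0080838  0.08561235] [0.46380876 0.04038182 0.07086373] 443.0680092355764
258 [0.53   0.0038 0.0716]
260 [0.5258 0.0037 0.0705]
262 [0.5216 0.0044 0.0735]
264 [0.517  0.0082 0.0904]
266 [0.513  0.0084 0.0908]
268 [0.509  0.0077 0.0874]
270 [0.5049 0.008  0.0882]
272 [0.5008 0.007  0.083 ]
274 [0.4967 0.0068 0.0815]
276 [0.4926 0.007  0.0821]
278 [0.4886 0.0077 0.0848]
280 [0.4845 0.0079 0.0856]
282 [0.4804 0.0069 0.0804]
284 [0.4764 0.0079 0.0845]
286 [0.4722 0.0075 0.0821]
288 [0.4679 0.006  0.0746]
290 [0.4639 0.0063 0.0758]
292 [0.4596 0.0051 0.0699]
```

View pics/t0c.png

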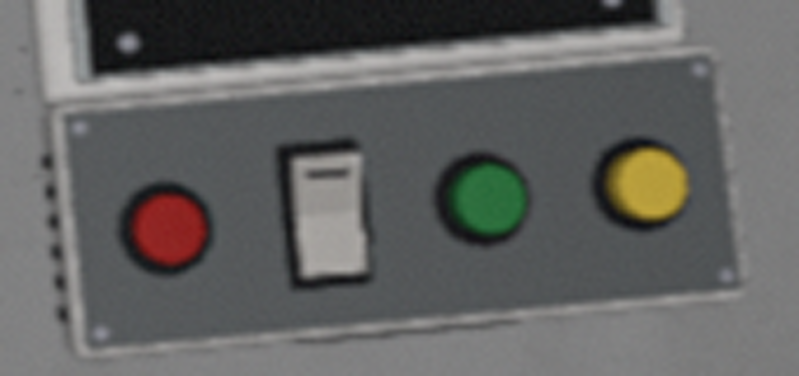

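Emit:
move_arm --moves '[[[0.046,0.066,0,0,0,-0.1,1],[0.046,0.066,0,0,0,-0.1,1],[0.046,0.066,0,0,0,-0.1,1],[0.046,0.066,0,0,0,-0.1,1],[0.046,0.066,0,0,0,-0.1,1],[0.046,0.066,0,0,0,0,1],[0.046,0.066,0,0,0,0,1],[0.046,0.066,0,0,0,0,1]]]'

```text
clock: 0.77
eef_pos: [0.3627, -0.1963, 0.2371]
tool_rot: [0.999, 0.037, -0.002, -0.002]
ft_force: [0.2, -0.3, 0.2]
grip_width: -0.0001
```

Emit:
move_arm --moves '[[[0.05,0.065,0,0,0,0,1],[0.05,0.065,0,0,0,0,1],[0.05,0.065,-0.02,0,0,0,1],[0.05,0.065,-0.02,0,0,0,1],[0.05,0.065,-0.02,0,0,0,1],[0.03,0.05,-0.03,0,0,0,1],[0,0,0,0,0,0,1]]]'

```text
clock: 1.35
eef_pos: [0.504, 0.0004, 0.191]
tool_rot: [0.999, 0.041, -0.001, -0.003]
ft_force: [-0.3, -0.7, -0.5]
grip_width: -0.0002
```

Emit:
move_arm --moves '[[[0.016,0.017,-0.04,0,0,0,1],[0,0,-0.04,0,0,0,1],[0,0,0,0,0,0,1]]]'

```text
clock: 1.6
eef_pos: [0.5124, 0.012, 0.1485]
tool_rot: [0.999, 0.044, -0.002, -0.003]
ft_force: [-0.5, 0.6, -0.9]
grip_width: 0.0002
```

```bash
python3 - <<'E'
from h import *
c=shot('wrist','w1');shot('top','t1');s=shot('scene','s1')
im=cv2.imread('pics/s1.png')[120:270,300:470]
cv2.imwrite('pics/s1c.png',cv2.resize(im,None,fx=4,fy=4,interpolation=cv2.INTER_CUBIC))
o=get_obs();print(o['eef_pos'],o['tool_rot'])
p=np.linalg.inv(c['extrinsics'])
for x in ([0.512,.0088,.09],[0.5012,-.0606,.088],[.5072,-.1295,.088],[.488,.078,.088]):
    q=p@np.r_[x,1]; print(q[0]/q[2]*c['fx']+c['cx'],q[1]/q[2]*c['fy']+c['cy'])
E
```

```text
[0.5148673  0.01127312 0.15269498] [ 0.99905222  0.04342319  0.00146067 -0.00263631]
330.58898700132374 279.80884038256283
470.4281773859832 311.353255583133
612.8023466544597 311.75050277528743
185.0067016374161 312.68946031951197
```

View pics/w1.png

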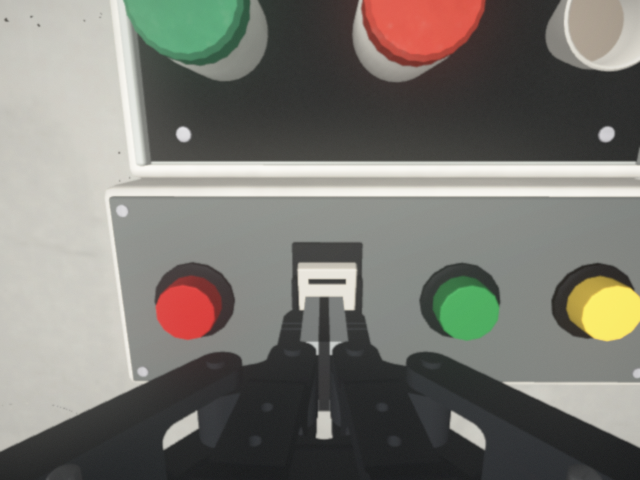

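View pics/s1c.png

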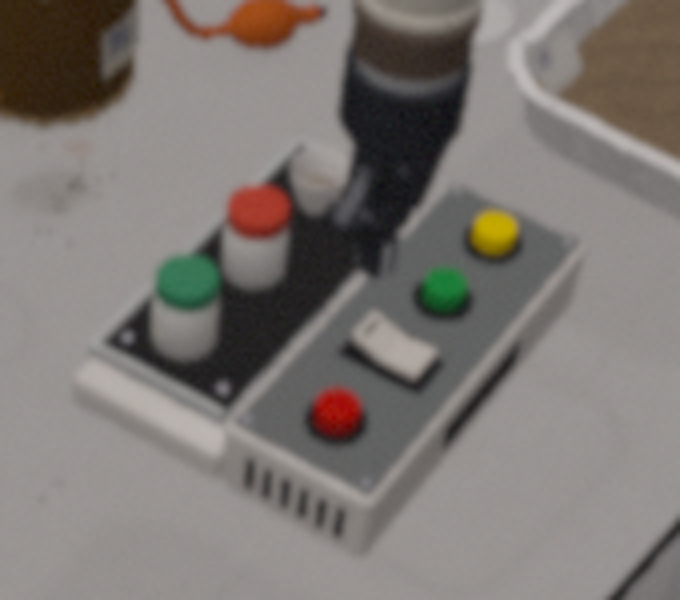

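Emit:
move_arm --moves '[[[0,-0.002,-0.04,0,0,0,1],[0,0,-0.04,0,0,0,1],[0,0,0,0,0,0,1]]]'

```text
clock: 2.0
eef_pos: [0.5183, 0.0084, 0.1178]
tool_rot: [0.999, 0.042, 0.007, -0.002]
ft_force: [-1.5, -0.7, -0.3]
grip_width: -0.0
```

```bash
python3 - <<'E'
from h import *
c=dict(np.load('w1.npz'))
for u,v,z in((467,308,.088),(605,308,.088),(187,309,.088),(327,280,.091)): print(ptz(c,u,v,z), pt(c,u,v))
print([get_obs()['eef_pos'] for i in range(2)])
E
```

```text
[ 0.50279003 -0.05862828  0.088     ] [ 0.5023529  -0.0590664   0.08689935]
[ 0.50878878 -0.12521503  0.088     ] [ 0.50795813 -0.12691322  0.0857284 ]
[0.49004051 0.0770342  0.088     ] [0.48921963 0.07758972 0.08623115]
[0.51210701 0.01051566 0.091     ] [0.51167894 0.01047251 0.08979014]
[array([0.5182856 , 0.00842805, 0.1178061 ]), array([0.5182856 , 0.00842805, 0.1178061 ])]
```

Emit:
move_arm --moves '[[[-0.01,0.004,-0.02,0,0,0,1],[0,0,-0.02,0,0,0,1]]]'

```text
clock: 2.17
eef_pos: [0.5159, 0.0092, 0.1022]
tool_rot: [0.999, 0.041, 0.011, -0.002]
ft_force: [-2.1, 0.6, 4.0]
grip_width: 0.0005
```

Emit:
move_arm --moves '[[[-0.004,0.002,-0.016,0,0.03,0,1],[0,0,-0.012,0,0,0,1]]]'

```text
clock: 2.33
eef_pos: [0.5166, 0.0095, 0.0931]
tool_rot: [0.999, 0.04, 0.006, -0.002]
ft_force: [-20.5, 1.1, 54.9]
grip_width: 0.0001
```

Emit:
move_arm --moves '[[[0,0,0.02,0,0,0,1],[0,0,0.03,0,0,0,1],[0,-0.01,0.04,0,0,0,1],[0,0,0,0,0,0,1]]]'

```text
clock: 2.67
eef_pos: [0.5178, 0.0038, 0.1429]
tool_rot: [0.999, 0.04, 0.007, -0.002]
ft_force: [0.9, 0.0, 0.2]
grip_width: -0.0
```

```bash
python3 - <<'E'
from h import *
c=shot('wrist','w2');o=get_obs();print(o['eef_pos'],o['tool_rot'],o['ft_force'])
p=np.linalg.inv(c['extrinsics'])
im=cv2.imread('pics/w2.png')
for x in ([0.512,.0105,.083],[0.503,-.059,.088],[.5085,-.127,.088]):
    q=p@np.r_[x,1]; print(q[0]/q[2]*c['fx']+c['cx'],q[1]/q[2]*c['fy']+c['cy'])
s=shot('scene','s2')
cv2.imwrite('pics/s2c.png',cv2.resize(cv2.imread('pics/s2.png')[120:270,300:470],None,fx=4,fy=4,interpolation=cv2.INTER_CUBIC))
E
```

```text
[0.51690266 0.00409923 0.14118242] [ 0.99919335  0.03966143  0.00570021 -0.00266909] [-0.6567018  -0.48073161 -0.55175474]
308.8341003502854 289.7103728810757
452.87441709155024 322.14915483408134
596.5900892270779 322.07567002986866
```

View pics/w2.png

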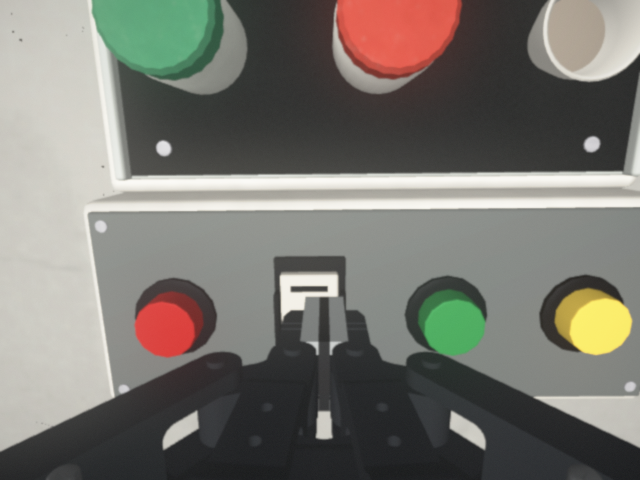

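View pics/s2c.png

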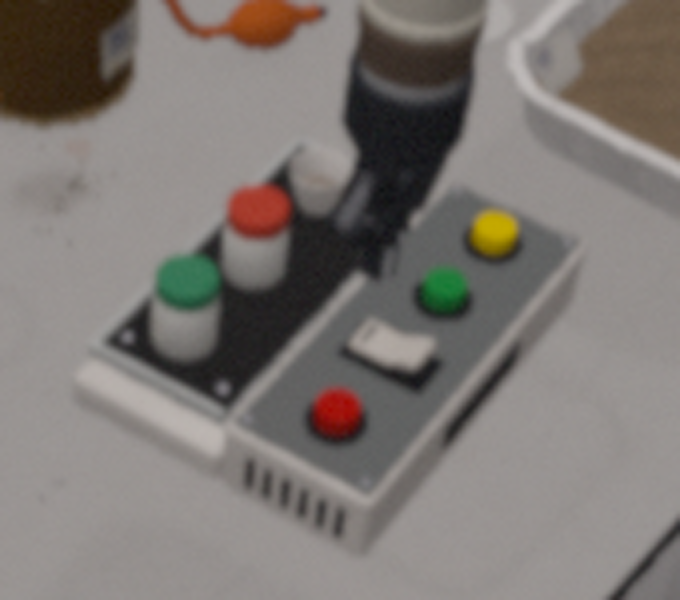

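The scene picture shows the near half of the rocker raised, so it has moved. I'll check the level of the far half using depth.

```bash
python3 - <<'E'
from h import *
for f in('w1','w2'):
    c=dict(np.load(f+'.npz'))
    u0,v0=(300,262) if f=='w1' else (283,270)
    for dv in range(-2,40,3):
        pp=[pt(c,u0+k,v0+dv) for k in range(3,8)]; print(f,v0+dv,np.median(pp,0).round(4))
E
```

```text
w1 260 [0.5151 0.022  0.0716]
w1 263 [0.5182 0.0215 0.0866]
w1 266 [0.5173 0.0214 0.0889]
w1 269 [0.5165 0.0213 0.0908]
w1 272 [0.515  0.0211 0.0908]
w1 275 [0.5134 0.021  0.09  ]
w1 278 [0.5115 0.0209 0.089 ]
w1 281 [0.5097 0.0208 0.0884]
w1 284 [0.508  0.0207 0.0878]
w1 287 [0.5061 0.0206 0.0867]
w1 290 [0.5045 0.0205 0.0864]
w1 293 [0.5027 0.0204 0.0858]
w1 296 [0.5007 0.0203 0.085 ]
w1 299 [0.5225 0.0193 0.142 ]
w2 268 [0.5184 0.0218 0.0716]
w2 271 [0.517  0.0217 0.072 ]
w2 274 [0.5182 0.021  0.08  ]
w2 277 [0.5171 0.0209 0.0814]
w2 280 [0.5155 0.0208 0.0811]
w2 283 [0.5141 0.0208 0.0816]
w2 286 [0.5126 0.0206 0.0817]
w2 289 [0.5112 0.0205 0.0817]
w2 292 [0.5096 0.0205 0.0817]
w2 295 [0.5081 0.0203 0.0821]
w2 298 [0.5065 0.0203 0.0817]
w2 301 [0.5051 0.0202 0.0823]
w2 304 [0.5034 0.0202 0.0817]
w2 307 [0.5017 0.02   0.0817]
```

The far half now lies flat at about 82 mm over its whole length, so the rocker is on. Yellow is next.

Emit:
move_arm --moves '[[[-0.005,-0.07,0,0,0.01,0,1],[-0.005,-0.07,0,0,0,0,1],[-0.005,-0.07,0,0,0,0,1],[0,-0.06,0,0,0,0,1],[0,0,0,0,0,0,1]]]'

```text
clock: 3.18
eef_pos: [0.5059, -0.1319, 0.1348]
tool_rot: [0.999, 0.044, -0.002, -0.004]
ft_force: [0.6, 0.7, 0.4]
grip_width: 0.0001
```

Emit:
move_arm --moves '[[[0.006,0.01,-0.03,0,0,0,1],[0,0,-0.03,0,0,0,1],[0,0,0,0,0,0,1]]]'

```text
clock: 3.43
eef_pos: [0.5073, -0.1287, 0.1013]
tool_rot: [0.999, 0.041, -0.004, -0.005]
ft_force: [-1.3, 0.4, -0.4]
grip_width: 0.0001
```

Emit:
move_arm --moves '[[[0.002,0.002,-0.01,0,0,0,1],[0,0,-0.006,0,0,0,1]]]'

```text
clock: 3.6
eef_pos: [0.5082, -0.1276, 0.0928]
tool_rot: [0.999, 0.041, -0.004, -0.005]
ft_force: [-7.0, -0.1, 27.6]
grip_width: -0.0
```

Emit:
move_arm --moves '[[[0,0,0.0,0,0,0,1],[0,0,0.02,0,0,0,1],[0,0,0.04,0,0,0,1],[0,0,0.02,0,0,0,1],[-0.005,0.07,0,0,0,0,1],[-0.005,0.066,0,0,0,0,1],[0,0,0,0,0,0,1]]]'

```text
clock: 4.18
eef_pos: [0.5043, -0.056, 0.1389]
tool_rot: [0.999, 0.04, -0.003, -0.006]
ft_force: [-0.4, -1.0, -0.6]
grip_width: -0.0
```

```bash
python3 - <<'E'
from h import *
c=shot('wrist','w3');o=get_obs();print(o['eef_pos'],o['tool_rot'],o['ft_force'])
E
```

```text
[ 0.50473886 -0.05787572  0.13906185] [ 0.99918191  0.04009196 -0.00247213 -0.00469422] [-0.40316364  0.76613236  1.14808287]
```

View pics/w3.png

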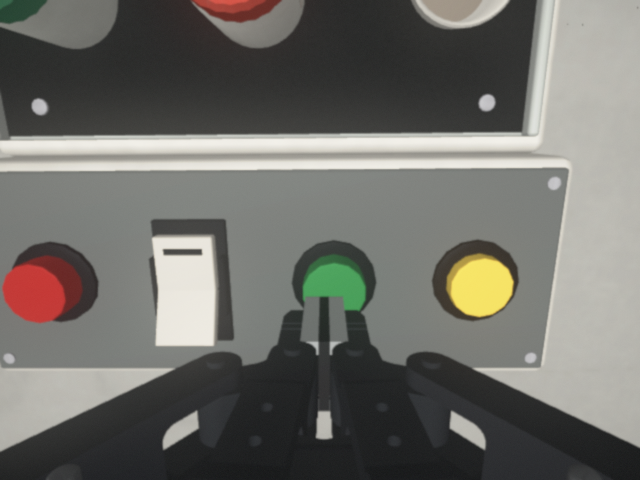

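```bash
python3 - <<'E'
from h import *
c=dict(np.load('w3.npz'))
for n,u,v in(('yel',480,286),('green',320,282),('green',350,285),('red',38,292),('rockfar',170,262),('panel',400,300)):
    print(n,np.median([pt(c,u+i,v+j) for i in range(-4,5) for j in range(-4,5)],0).round(4))
E
```

```text
yel [ 0.5066 -0.1294  0.0807]
green [ 0.5046 -0.0539  0.0867]
green [ 0.5042 -0.0677  0.0868]
red [0.4885 0.0761 0.0864]
rockfar [0.5066 0.0164 0.0817]
panel [ 0.4918 -0.0954  0.0689]
```

Depth puts the yellow top at 80.7 mm and the untouched buttons at 86.7 mm, so yellow is fully in. Green is next.

Emit:
move_arm --moves '[[[-0.002,-0.004,-0.03,0,0,0,1],[0,0,-0.03,0,0,0,1],[0,0,-0.01,0,0,0,1],[0,0,0,0,0,0,1]]]'

```text
clock: 4.57
eef_pos: [0.506, -0.0598, 0.1068]
tool_rot: [0.999, 0.042, 0.001, -0.004]
ft_force: [-0.7, -1.1, -0.2]
grip_width: -0.0001
```

Emit:
move_arm --moves '[[[-0.004,0,-0.014,0,0,0,1],[0,0,-0.012,0,0,0,1],[0,0,-0.006,0,0,0,1]]]'

```text
clock: 4.82
eef_pos: [0.5052, -0.0607, 0.0925]
tool_rot: [0.999, 0.041, 0.002, -0.004]
ft_force: [-7.3, 2.5, 27.2]
grip_width: 0.0004
```

Emit:
move_arm --moves '[[[0,0,-0.003,0,0,0,1],[0,0,-0.003,0,0,0,1],[0,0,-0.003,0,0,0,1],[0,0,-0.003,0,0,0,1],[0,0,-0.003,0,0,0,1],[0,0,-0.003,0,0,0,1]]]'

```text
clock: 5.32
eef_pos: [0.5051, -0.0607, 0.093]
tool_rot: [0.999, 0.041, 0.005, -0.005]
ft_force: [-4.7, 1.5, 10.1]
grip_width: -0.0003
```

```bash
python3 - <<'E'
from h import *
for i in range(3):
    c=shot('wrist',f'w{4+i}');o=get_obs();print(o['eef_pos'],o['ft_force'])
for n,u,v in (): pass
shot('top','t4'); s=shot('scene','s4')
cv2.imwrite('pics/s4c.png',cv2.resize(cv2.imread('pics/s4.png')[120:270,300:470],None,fx=4,fy=4,interpolation=cv2.INTER_CUBIC))
E
```

```text
[ 0.50506426 -0.06068503  0.09295355] [-4.04114693  0.8293393  10.05647435]
[ 0.50504293 -0.06069579  0.09294157] [-5.33702789  1.38915091 10.63282019]
[ 0.50510563 -0.06069425  0.09297579] [-3.89667574  0.64536871 10.04689255]
```

View pics/w6.png

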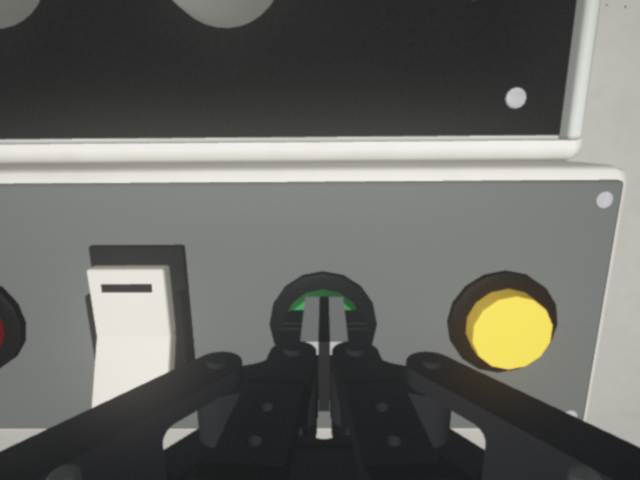

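View pics/s4c.png

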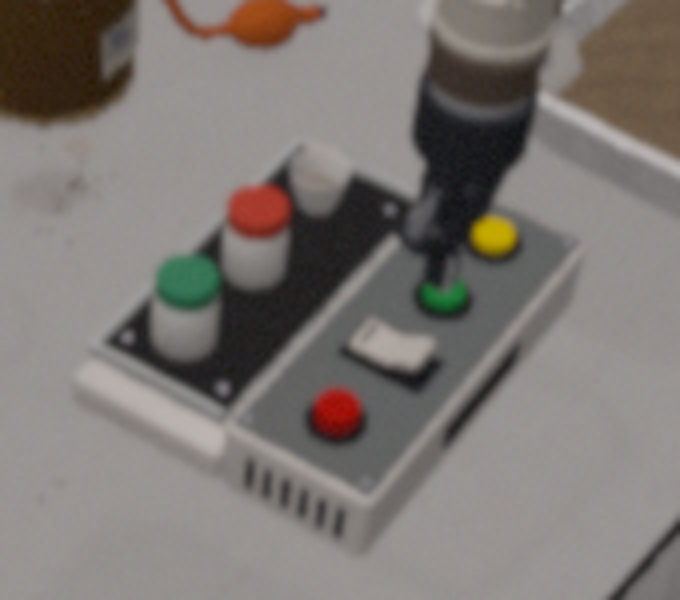

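The wrist picture shows the fingertips at (323,310) on the sunken green button, the rocker on and yellow low. The hold is steady at about 10 N, twice the 5 N needed to press it fully down, and the tips are at 82 mm.

```bash
python3 - <<'E'
from h import *
job_done(); o=get_obs(); print(o['clock'],o['eef_pos'],o['ft_force'])
E
```

```text
the job is handed in; nothing more can be done
the job is handed in; nothing more can be done
```

I handed the job in with the shaker switched on and the green run button held down; no verdict was reported.

I pressed the far end of the rocker, then the yellow button, then the green button, all with closed fingers. It took about 5.5 s of the 38 s allowed.

**Last checks before handing in:**
- **Rocker:** depth shows the far half lying level at about 82 mm, so it is on.
- **Yellow:** its top was at about 81 mm, 6 mm below the untouched buttons, so it is fully in.
- **Green:** held down with a steady force of about 10 N. The fingertips were at 82 mm, which matches full travel.
- **Red and the loose things:** I never touched the red button, and its depth was still at rest height just before the green press. The jars and crucible look unmoved in the last scene picture. I did not check the tape roll, marker and beaker again, but the arm never went near them.

The first rocker press bottomed out harder than planned, with about 55 N at the wrist (limit 120 N); I pressed more gently after that, at about 27 N. The readings I tried to take after handing in were refused, so there is no measurement from the final second.

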